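Tag the filter and hold the flush dial at the third click

ROBOT

A 6-joint arm with a two-finger parallel gripper is mounted at the origin on the work surface. World frame = base frame: x ahead of the robot, y to its left, z up, the work surface at z = 0. Lengths are in m, angles in rad, forces in N, time in s.
With the tool pointing down it reaches from about 0.4 to 0.825 m from the base axis. Payload 7 kg.
Tool frame: the origin (TCP) lies at the centre of the arm's flange, where the gripper is bolted on; the fingertips stand 178 mm ahead of it and the grasp point (between the pads) lies ahead of it (tcp_to_grasp is the z of the grasp point in the tool frame, in m); z points along the fingers, x is the direction in which the jaws open and shut, and the axes are right-handed (so a half turn about z gives the same grasp; the last joint's range is limited). The gripper opens to 88 mm and grips with 3 to 60 N. Pads are 19 mm wide; open, the fingers measure 130 mm over their backs; the gripper's body (78 mm by 193 mm) begins 47 mm behind the grasp point.
Start: joints at [1.586, 0.359, 0.012, 0, -1.224, -0.288], TCP at [0.182, 0.65, 0.405] pointing down, gripper open.
Joint ranges: [-3.07, 3.07], [-1.43, 2.12], [-1.02, 1.25], [-3.03, 1.67], [-3.05, -0], [-3.03, 3.03]. Speed limits (rad/s): [2.39, 2.39, 3.01, 3.14, 3.14, 3.14].

INTERFACE

Orientations are given as [roll, pitch, yaw] about the fixed x, y, z axes, in that order (R = Rz(yaw) Ry(pitch) Rx(roll)).
In Python, from station import get_state, grab_frame, job_done, tcp_to_grasp gives the robot as it stands.
- The arm moves only by the tool drive_tool, never from a script. Its argument "moves" is a list of rows, each a list of 7 numbers: the shift along the tool's x, y, z in mm, then the turn, a rotation vector about the tool's x, y, z in degrees, then the closure, from -1 (fully open) to 1 (shut), so that 0 is half open. In form: [[dx, dy, dz, ax, ay, az, claw], ...]. A call has 1 to 12 rows; each row is the pose to reach, as a shift and turn from the pose commanded when the call began, along the tool's axes at that moment; what a row does not reach only later rows make up. A row lasts 1/8 s, in which the tool goes at most 62.5 mm and 10.7 degrees, less where a joint would pass 70% of its speed; a pose out of reach is approached as far as the arm can. A call with a gripper value outside its range is refused whole. The fingers move at their own pace and stop on an object; "grip_force" is the grip in N (left out, the last holds). Time passes only in rows, so rows that repeat a pose let the fingers close. It gives the time, the measured TCP pose, the force and the opening at its end, in the units of the state.
- get_state(): the state, without advancing time (a new reading comes with each control period).
- grab_frame(name): name is "scene" or "top"; returns a dict with "img" (420x560x3 uint8, red, green, blue), "range_z" (420x560 float32, m along the optical axis (not along the pixel's ray), 0 where there is no reading), "fovy" (degrees; the focal length in pixels is half the picture's height over the tangent of half this angle, whatever the lens; pixels are square), "cx", "cy" (the principal point, pixels), "rvec" (rotation vector, rad) and "tvec" (3), from world to camera coordinates, as OpenCV has them. Camera axes: x right, y down, z forward; pixel columns grow to the right and rows downward; lengths in m; the calibration is good to about 2 mm. A picture is of the moment at which its call begins.
- job_done(): hands the job in, once; it reports no verdict.
The state is a dict: "t": time; "q": joint angles; "qd": joint speeds; "joint_efforts": joint torques, N m; "eef_pos": TCP position; "ee_rot": TCP orientation; "force": force on the tool from outside, world axes, zero at the start; "moment": the same for the moment, N m; "width": finger opening in m.
Only numpy, scipy, OpenCV 4.12 (cv2) and the standard library are available. Lean on these libraries where they do the work, as an engineer would, in place of code of your own. Each camera call takes 0.05 s, during which the arm holds its last target. There are 200 camera calls.

TASK

The water filter is to be flushed: first take the service tag with the round eye out of its rack and hang it by the eye on the hook, letting go of it, so that nobody draws water. Then push the spring-return dial on the flush valve round by its upright pin, past the first and second clicks to the third (the mark with three studs), and finish while still holding it there against its spring, with the tag still on the hook. Leave the plain plate without an eye in its rack.

Things in the scene. Friction and masses are not known exactly. Their poses are not given: they have to be found in the camera images.
- tag_center (a point): Centre of the loose service tag: grey plastic plate 140 high x 64 wide x 8 mm thick, 80 g, with a round through eye near the top. z runs up it, y along its width, x is its face normal. It stands upright in a rack pocket, foot 8 mm above the table, the lowest 28 mm between walls (1 mm play): lift it straight up 40 mm. Pinch its 8 mm thickness from above at mid top edge; the top 30 mm are solid.
- tag_eye (a point): Centre of the tag's 28 mm eye, 46 mm below the tag's top edge, 94 mm above its foot and 24 mm above tag_center; same axes.
- blank_center (a point): Centre of the plain plate in the other pocket: same grey plastic and size (140 x 64 x 8 mm), but without an eye. It stays where it is. Its pocket and the tag's are swapped at random; their centres are 80 mm apart along the plates' width.
- rack: Black fixed rack, 90 x 176 x 36 mm, origin at the centre of its underside; its slot with the two pockets runs along its y axis, x is across the slot.
- hook: Fixed hook stand, origin on the table at the centre of its foot (radius 50 mm). A 9 mm thick rod rises there to 180 mm (centre line), bends to run level along the stand's own -x (roughly to the robot) for 75 mm, then turns up 45 degrees, 10 mm out and 10 mm up, to a rounded tip. Nothing is higher than 195 mm. A hung eye's centre sits 9.5 mm below the bar's centre line.
- hook_bar (a point): Point on the centre line of the hook's level bar where the eye should hang, 45 mm from the upright and 180 mm above the table; axes as hook (-x points to the free tip).
- hook_tip (a point): Centre of the hook's upturned end, 85 mm from the upright along the stand's -x and 190 mm above the table; the rod's radius is 4.5 mm.
- dial (a joint): Angle of the flush dial (rad), 0 at rest, growing anticlockwise seen from above, end stop at 1.40. Clicks (detents) at 0.36 (first), 0.72 (second) and 1.08 (third). The spring drives it back to 0 from any click: at the pin it takes about 4 N to start, up to 8 N between clicks and 6.5 N to hold the third.
- dial_pin (a point): Upright steel pin on the dial's arm, 14 mm in diameter, pushed sideways; it moves on a circle of radius 80 mm about dial_axis. The point is on its axis 132 mm above the table, 18 mm below its top (150 mm); the arm under it has its top at 110 mm. At rest the arm points to the valve's -x (robot side), 30 degrees towards its +y; pushing towards -y raises the joint. Room on both sides.
- dial_axis (a point): Centre of the top of the dial's disc (radius 38 mm), on its vertical axis, 108 mm above the table. A white pointer on the side opposite the pin shows the setting: a faint dot at rest, then one, two and three black studs on the casing for the three clicks.
- valve: Fixed flush valve: an aluminium casing 180 x 200 x 90 mm high with the dial on top at its centre; origin at the centre of its underside, front (-x) towards the robot.

How it is judged:
On the way, in this order (a step that is already met when the one before it is completed fails the run):
1. the tag hangs by its eye on the hook, let go (x of tag_eye in the frame of hook between -0.083 and -0.005 m and y of tag_eye in the frame of hook between -0.015 and 0.015 m and z of tag_eye in the frame of hook between 0.16 and 0.177 m and contact force between tag and hook above 0.2 N and contact force between tag and the fingers below 0.1 N and contact force between tag and the arm below 0.1 N), for 0.3 s.
2. the dial is pushed past two clicks and held at the third (value of joint dial between 0.96 and 1.2 rad and contact force between any of the fingers, the arm and dial above 3 N), for 0.5 s.
At the end, for the whole second after the job is handed in: The tag hangs still by its eye on the hook's bar (eye centre 3 to 20 mm below the bar's centre line, 15 mm sideways), untouched by the robot; the dial is still at 0.96 to 1.20 rad, pressed by the robot with over 3 N; plain plate within 20 mm of its place (all of step 1 and all of step 2 and linear speed of tag below 0.05 m/s and velocity of joint dial between -0.1 and 0.1 rad/s and contact force between tag and dial below 0.1 N and distance of blank_center from where it was at the start of the episode below 0.02 m); the arm keeps its last pose, push and grip.
It fails at once if the dial was pushed while the tag was not on the hook (value of joint dial above 0.25 rad and not (x of tag_eye in the frame of hook between -0.095 and 0 m and y of tag_eye in the frame of hook between -0.022 and 0.022 m and z of tag_eye in the frame of hook between 0.145 and 0.2 m)).
It fails at once if the plain plate was taken or knocked out of its place (distance of blank_center from where it was at the start of the episode above 0.03 m).
It also fails if it takes over 61 s, if anything falls off the work surface, if the arm or the gripper's body presses on something with over 40 N, if the wrist force passes 120 N, or if a joint passes its speed limit or range.

## Working session

There is one attempt and no reset: what is moved stays moved. The work goes in short steps, Python scripts to look and compute and a tool call to move; the robot and the scene stay as the last step left them, time stands still between calls to the robot, and variables do not carry over. Pictures are saved under pics/ and viewed, about 8 in all and at most 12, crops included, and the job is handed in when it is done.

Besides the shell and the picture viewer there is one more tool, called after "Request:" by a JSON object that holds its "op" and its "data". drive_tool: Moves the arm, as the interface text tells. Its arguments: {"type":"object","properties":{"moves":{"type":"array"},"grip_force":{"type":"number"}},"required":["moves"]}

```bash
mkdir -p pics; cat > h.py <<'E'
import numpy as np, cv2
from station import get_state, grab_frame, tcp_to_grasp
def cam(n):
    f=grab_frame(n); H=f["img"].shape[0]; f["f"]=H/2/np.tan(np.radians(f["fovy"])/2)
    f["R"]=cv2.Rodrigues(np.array(f["rvec"],float))[0]; f["t"]=np.array(f["tvec"],float); return f
def cloud(f):
    z=f["range_z"]; v,u=np.indices(z.shape); P=np.stack([(u-f["cx"])/f["f"]*z,(v-f["cy"])/f["f"]*z,z],-1)
    W=(P-f["t"])@f["R"]; W[z==0]=np.nan; return W
def ray(f,u,v,zp):
    d=f["R"].T@np.array([(u-f["cx"])/f["f"],(v-f["cy"])/f["f"],1]); c=-f["R"].T@f["t"]
    return c+d*(zp-c[2])/d[2]
def proj(f,p):
    q=f["R"]@np.array(p)+f["t"]; return q[:2]/q[2]*f["f"]+[f["cx"],f["cy"]]
E
python3 - <<'E'
from h import *
s=get_state();print(s,tcp_to_grasp)
for n in("scene","top"):
    f=cam(n);cv2.imwrite(f"pics/{n}0.png",f["img"][...,::-1]);np.save(f"pics/{n}0.npy",cloud(f));print(n,f["fovy"],f["cx"],f["cy"],-f["R"].T@f["t"])
E
```

```text
{'t': 0.0, 'q': array([ 1.58610023e+00,  3.59360564e-01,  1.10393431e-02, -3.60035207e-04,
       -1.22406727e+00, -2.88098020e-01]), 'qd': array([-5.93208453e-05,  3.53255628e-04,  4.18003674e-04,  1.11559977e-03,
       -1.72255193e-03,  2.84073130e-04]), 'joint_efforts': array([-4.08408696e-04, -5.82718670e+01,  2.93047410e+01,  6.99748859e+00,
        6.86637824e-03, -1.49787202e-04]), 'eef_pos': array([0.18180882, 0.64984403, 0.40372918]), 'ee_rot': array([-3.14146473e+00, -1.62271530e-03, -1.84371317e+00]), 'force': array([-0.53005731,  0.05775022, -0.61486572]), 'moment': array([ 0.01367761, -0.00994473,  0.01025072]), 'width': 0.0877477091790601} 0.1593
scene 57.211164241546314 291.7323707848196 211.79191179989706 [0.99397189 0.1710803  0.94932373]
top 52.26430918761291 284.5646864339512 210.37200871537632 [0.40477862 0.01399323 1.09660548]
```

View pics/scene0.png

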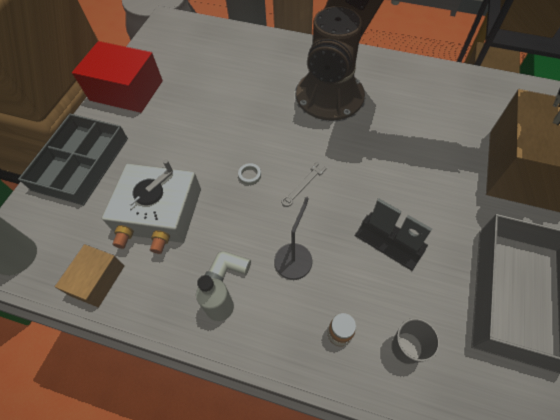

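View pics/top0.png

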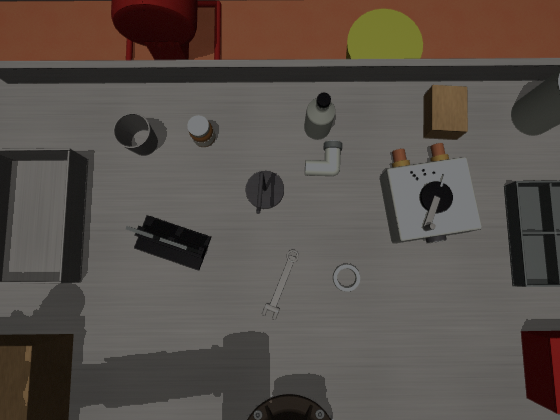

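The scene view shows the rack at (393,233), with something eye-like near (413,233). The hook is at (294,250) with its tip at (306,200). The valve is at (150,200) with the pin near (167,165). The top view shows the rack at (173,243), the hook foot at (265,190) and the valve at (434,200). Next I'll measure.

```bash
python3 - <<'E'
from h import *
for n in("scene","top"):
    W=np.load(f"pics/{n}0.npy"); z=W[...,2]
    def blob(name,u0,u1,v0,v1,z0,z1):
        p=W[v0:v1,u0:u1].reshape(-1,3); p=p[(p[:,2]>z0)&(p[:,2]<z1)]
        if len(p)<3: print(n,name,len(p));return
        (c,s,a)=cv2.minAreaRect((p[:,:2]*1000).astype(np.float32)); print(n,name,len(p),"mean",p.mean(0).round(4),"rect",np.round(c,1),np.round(s,1),round(a,1))
    if n=="scene":
        R=(350,440,190,275);H=(260,325,185,285);V=(95,205,150,255)
    else:
        R=(115,220,205,280);H=(235,295,160,220);V=(375,490,145,250)
    blob("plates",*R,.12,.165);blob("plates>.05",*R,.06,.12);blob("rack",*R,.029,.045);blob("racklow",*R,.008,.045)
    blob("foot",*H,.004,.02);blob("bar",*H,.165,.2);blob("tip",*H,.185,.21)
    blob("valve",*V,.08,.097);blob("disc",*V,.103,.113);blob("pin",*V,.125,.16)
f=cam("scene"); c=f["img"][185:280,350:445]; a=cv2.resize(c,(570,570),interpolation=cv2.INTER_CUBIC)
g=cam("top"); b=cv2.resize(g["img"][205:285,120:215],(0,0),fx=2.3,fy=2.3)
cv2.imwrite("pics/rack1.png",np.hstack([cv2.convertScaleAbs(a,alpha=1.5),cv2.copyMakeBorder(b,0,570-b.shape[0],0,0,cv2.BORDER_CONSTANT)])[...,::-1])
E
```

```text
scene plates 494 mean [0.4921 0.2912 0.1385] rect [490.  289.8] [143.2  11.4] 71.7
scene plates>.05 628 mean [0.4923 0.2889 0.0897] rect [490.  289.4] [143.3  10.8] 70.8
scene rack 483 mean [0.4952 0.2901 0.036 ] rect [489.8 289.2] [175.9  29.5] 71.6
scene racklow 1104 mean [0.5027 0.2876 0.0232] rect [491.1 288.9] [176.4  89.3] 72.1
scene foot 1233 mean [0.5981 0.0472 0.011 ] rect [538.6  25.2] [292.7 174.1] 18.4
scene bar 160 mean [0.5859 0.0588 0.1835] rect [583.2  58.8] [ 9.5 90.8] 85.5
scene tip 40 mean [0.5629 0.0608 0.1883] rect [581.9  60.4] [ 7.8 88. ] 87.1
scene valve 3680 mean [ 0.5954 -0.3479  0.0898] rect [ 585.6 -353.7] [180.  201.2] 8.3
scene disc 688 mean [ 0.5799 -0.3498  0.1084] rect [ 575.4 -343.8] [ 76.8 126.6] 41.2
scene pin 52 mean [ 0.513  -0.3224  0.1418] rect [ 511.5 -323.3] [12.9 13.2] 77.6
top plates 234 mean [0.4858 0.2895 0.1461] rect [486.4 291.7] [144.1   8. ] 70.7
top plates>.05 47 mean [0.4804 0.2703 0.0962] rect [485.6 288.7] [137.9   7.4] 70.7
top rack 477 mean [0.4851 0.2873 0.0358] rect [486.5 292.1] [176.1  26.4] 71.1
top racklow 1292 mean [0.4849 0.287  0.0194] rect [486.6 292.1] [176.2  89.3] 70.8
top foot 997 mean [0.6201 0.0551 0.0112] rect [620.1  58.4] [148.7 146.2] 87.8
top bar 171 mean [0.5788 0.0604 0.1838] rect [578.6  60.7] [ 9.1 91.4] 85.1
top tip 40 mean [0.5565 0.0623 0.1886] rect [578.4  58.8] [ 8.3 91.3] 82.8
top valve 5072 mean [ 0.5794 -0.3494  0.089 ] rect [ 580.4 -351.4] [180.2 200. ] 7.8
top disc 918 mean [ 0.5745 -0.349   0.1077] rect [ 571.5 -341.3] [ 73.7 130.4] 42.8
top pin 52 mean [ 0.506  -0.3203  0.1439] rect [ 506.2 -321.5] [13.7 13.2] 13.3
```

View pics/rack1.png

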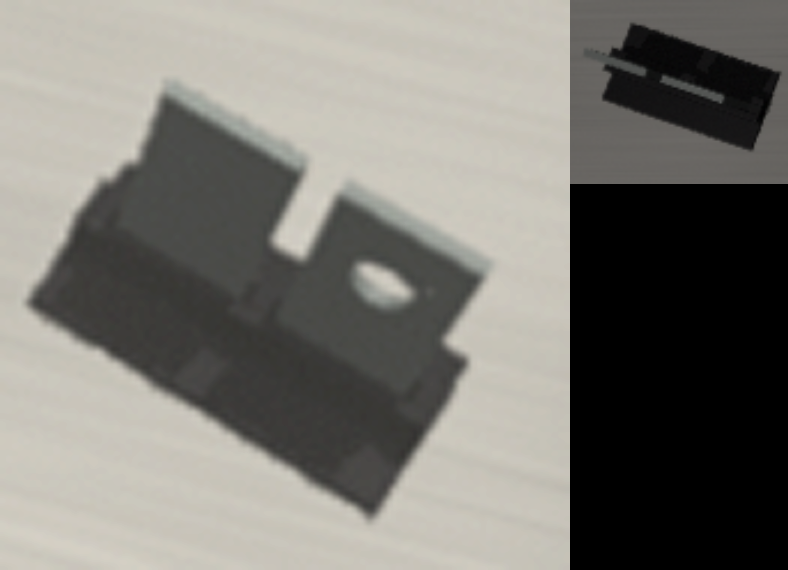

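```bash
cat >> h.py <<'E'
def plan(x,y,zg,yaw_deg):
    "grasp-point target (m), tool-x yaw -> tool shift mm, turn deg"
    from scipy.spatial.transform import Rotation as Ro
    s=get_state(); R=Ro.from_euler("xyz",s["ee_rot"]); T=Ro.from_euler("xyz",[np.pi,0,np.radians(yaw_deg)])
    g=np.array([x,y,zg+tcp_to_grasp]); print("t",round(s["t"],2),"pos",s["eef_pos"].round(4),"rpy",np.degrees(s["ee_rot"]).round(2),"q",s["q"].round(2),"F",s["force"].round(1),"w",round(s["width"],4))
    print("shift",(R.inv().apply(g-s["eef_pos"])*1000).round(1),"turn",np.degrees((R.inv()*T).as_rotvec()).round(2))
E
python3 -c "
from h import *
plan(.5012,.3284,.205,161)"
```

```text
t 0.2 pos [0.1818 0.6499 0.4041] rpy [-1.7999e+02 -6.0000e-02 -1.0563e+02] q [ 1.59  0.36  0.01 -0.   -1.22 -0.29] F [ 0.1  0.3 -0.3] w 0.0875
shift [ 223.5 -394.2   40.1] turn [-5.000e-02 -4.000e-02  9.337e+01]
```

Request:
{"op": "drive_tool", "data": {"moves": [[22, -40, 4, 0, 0, 9, -1], [45, -80, 8, 0, 0, 19, -1], [67, -120, 12, 0, 0, 28, -1], [90, -160, 16, 0, 0, 38, -1], [112, -200, 20, 0, 0, 48, -1], [135, -240, 24, 0, 0, 58, -1], [160, -285, 28, 0, 0, 68, -1], [185, -330, 32, 0, 0, 78, -1], [210, -370, 36, 0, 0, 87, -1], [223, -394, 40, 0, 0, 93.4, -1], [223.5, -394, 40, 0, 0, 93.4, -1], [223.5, -394, 40, 0, 0, 93.4, -1]]}}

```text
t: 1.7
eef_pos: [0.501, 0.3287, 0.3646]
ee_rot: [-3.141, -0.0, 2.81]
force: [0.0, 0.4, -0.6]
width: 0.0878
```

```bash
python3 - <<'E'
from h import *
plan(.5012,.3284,.205,161)
s=get_state(); g=s["eef_pos"]-[0,0,.178]
im=[]
for n in("scene","top"):
    f=cam(n);W=cloud(f);np.save(f"pics/{n}1.npy",W);u,v=proj(f,g);print(n,u,v)
    u=int(u);v=int(v);c=f["img"][max(v-60,0):v+60,max(u-66,0):u+66];im.append(cv2.resize(cv2.convertScaleAbs(c,alpha=1.5),(396,360)))
    z=W[...,2]; p=W[(z>.18)&(z<.23)&(np.hypot(W[...,0]-g[0],W[...,1]-g[1])<.11)]
    print(len(p),p.mean(0),cv2.minAreaRect((p[:,:2]*1000).astype(np.float32)), p[:,2].min())
cv2.imwrite("pics/hov.png",np.hstack(im)[...,::-1])
E
```

```text
t 1.7 pos [0.501  0.3287 0.3646] rpy [-1.7999e+02 -1.0000e-02  1.6102e+02] q [ 0.91  0.26 -0.22 -0.   -1.09 -1.24] F [ 0.   0.4 -0.6] w 0.0878
shift [-0.3 -0.2  0.3] turn [-0.01 -0.01  0.02]
scene 423.96051310586495 213.92282292387281
39 [0.55790359 0.30811392 0.19830679] ((557.8744506835938, 308.34185791015625), (21.304126739501953, 3.510964870452881), 67.55711364746094) 0.18728078504162035
top 133.65484596077172 229.49285896370617
27 [0.4882867  0.32579886 0.20216342] ((496.9920654296875, 328.3308410644531), (17.756322860717773, 100.32199096679688), 70.8781967163086) 0.1847624137728019
```

View pics/hov.png

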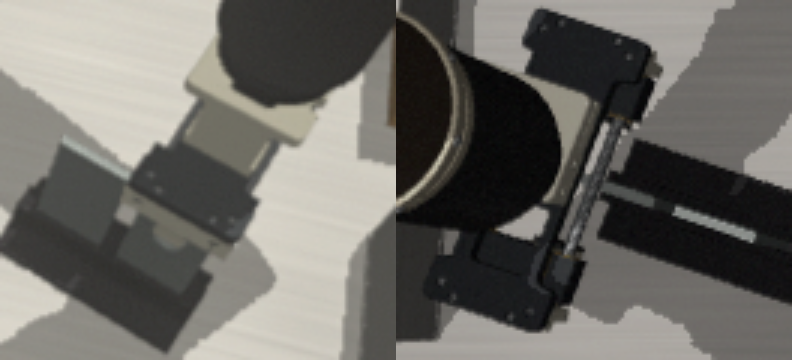

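The scene view shows the gripper over the eyed tag with the plate plane inside the jaws. In the top view the gripper is aligned with the slot. Next I'll use the gripper body as a known reference for each camera's offset.

```bash
python3 - <<'E'
from h import *
from scipy.spatial.transform import Rotation as Ro
s=get_state();R=Ro.from_euler("xyz",s["ee_rot"])
for n in("scene","top"):
    W=np.load(f"pics/{n}1.npy").reshape(-1,3); L=(W-s["eef_pos"])@R.as_matrix()
    for z0,z1 in((.105,.125),(.06,.10),(.1,.178)):
        m=(abs(L[:,0])<.14)&(abs(L[:,1])<.1)&(L[:,2]>z0)&(L[:,2]<z1); l=L[m]
        if len(l)>5: print(n,z0,len(l),"min",np.percentile(l,1,0).round(4),"max",np.percentile(l,99,0).round(4))
    # plate top in tool frame
    m=(W[:,2]>.14)&(W[:,2]<.156)&(abs(L[:,0])<.03)&(L[:,1]>-.15)&(L[:,1]<.15); l=L[m]; print(" plates tool x",l[:,0].min(),l[:,0].max(),"y",l[:,1].min(),l[:,1].max(), "top z",np.percentile(W[m][:,2],[50,95]),len(l))
E
```

```text
scene 0.105 70 min [-0.0915 -0.0377  0.105 ] max [-0.0871  0.0354  0.1129]
scene 0.06 1171 min [-0.0988 -0.0389  0.0607] max [-0.0012  0.0365  0.0986]
scene 0.1 165 min [-0.0917 -0.0389  0.1001] max [-0.0595  0.0366  0.1736]
 plates tool x -0.007553627605885263 0.0029332393591184 y -0.11250802251568279 -0.05176909283125674 top z [0.14685952 0.14987487] 114
top 0.105 31 min [-0.0842 -0.0393  0.1054] max [0.087  0.02   0.1225]
top 0.06 2685 min [-0.0937 -0.0392  0.0636] max [0.0963 0.0377 0.0986]
top 0.1 107 min [-0.0847 -0.0399  0.1002] max [0.0873 0.0153 0.1759]
 plates tool x -0.002718516989921028 0.0054886089723174955 y -0.11150414056259456 0.026265657156037923 top z [0.14755705 0.15063094] 190
```

Request:
{"op": "drive_tool", "data": {"moves": [[0, 1, 30, 0, 0, 0, -1], [0, 1, 55, 0, 0, 0, -1], [0, 1, 63.5, 0, 0, 0, -1], [0, 1, 63.5, 0, 0, 0, -1], [0, 1, 63.5, 0, 0, 0, 1], [0, 1, 63.5, 0, 0, 0, 1], [0, 1, 63.5, 0, 0, 0, 1], [0, 1, 63.5, 0, 0, 0, 1], [0, 1, 63.5, 0, 0, 0, 1], [0, 1, 63.5, 0, 0, 0, 1], [0, 1, 63.5, 0, 0, 0, 1]], "grip_force": 30}}

```text
t: 3.18
eef_pos: [0.5014, 0.3295, 0.3011]
ee_rot: [-3.142, -0.0, 2.809]
force: [-0.7, -0.0, 1.1]
width: 0.023
```

```bash
python3 -c "
from h import *
plan(.5012,.3284,.260,161)"
```

```text
t 3.17 pos [0.5014 0.3295 0.3011] rpy [-180.     -0.    160.96] q [ 0.91  0.32 -0.3  -0.   -0.95 -1.24] F [-0.7 -0.   1.1] w 0.023
shift [-1.000e-01 -1.200e+00 -1.182e+02] turn [-0.   -0.   -0.04]
```

Still closing.

Request:
{"op": "drive_tool", "data": {"moves": [[0, 0, 0, 0, 0, 0, 1], [0, 0, 0, 0, 0, 0, 1], [0, 0, 0, 0, 0, 0, 1], [0, 0, 0, 0, 0, 0, 1], [0, 0, 0, 0, 0, 0, 1]]}}

```text
t: 3.8
eef_pos: [0.5014, 0.3295, 0.3011]
ee_rot: [-3.142, -0.0, 2.809]
force: [-0.6, -0.2, -0.6]
width: 0.0077
```

Request:
{"op": "drive_tool", "data": {"moves": [[0, 0, -8, 0, 0, 0, 1], [0, 0, -18, 0, 0, 0, 1], [0, 0, -30, 0, 0, 0, 1], [0, 0, -45, 0, 0, 0, 1], [0, 0, -65, 0, 0, 0, 1], [0, 0, -90, 0, 0, 0, 1], [0, 0, -110, 0, 0, 0, 1], [0, 0, -120, 0, 0, 0, 1], [0, 0, -120, 0, 0, 0, 1], [0, 0, -120, 0, 0, 0, 1]]}}

```text
t: 5.05
eef_pos: [0.5012, 0.3294, 0.4203]
ee_rot: [-3.141, -0.001, 2.809]
force: [0.6, -0.5, -1.3]
width: 0.0074
```

```bash
python3 - <<'E'
from h import *
from scipy.spatial.transform import Rotation as Ro
# hook pose, from initial clouds corrected by camera offset
for n,o in(("scene",(.0018,-.0019)),("top",(-.0015,-.0003))):
    W=np.load(f"pics/{n}0.npy"); w=(W[185:285,260:325] if n=="scene" else W[160:220,235:295]).reshape(-1,3); w=w[(w[:,2]>.172)&(w[:,2]<.2)]; w[:,:2]-=o
    vx,vy,a,b=cv2.fitLine(w[:,:2].astype(np.float32),cv2.DIST_HUBER,0,.01,.01).ravel(); d=np.array([vx,vy]); d*=-np.sign(d[0])
    s=(w[:,:2]-[a,b])@d; print(n,"dir",np.degrees(np.arctan2(d[1],d[0])),"tip end",[a,b]+d*np.percentile(s,99),"back end",[a,b]+d*np.percentile(s,1), "z bar top",np.median(w[s<0][:,2]), "tip z",w[:,2].max())
    f=cam(n); cv2.imwrite(f"pics/{n}2.png",cv2.convertScaleAbs(f["img"],alpha=1.3)[...,::-1]); W=cloud(f).reshape(-1,3);W[:,:2]-=o
    s=get_state();L=(W-s["eef_pos"])@Ro.from_euler("xyz",s["ee_rot"]).as_matrix()
    m=(abs(L[:,0])<.02)&(abs(L[:,1])<.05)&(L[:,2]>.19)&(L[:,2]<.35);l=L[m];print(" tag",len(l),l.min(0).round(4),l.max(0).round(4)); print(f["img"].shape)
plan(.45,.068,.242,175.3)
E
```

```text
scene dir 175.1076 tip end [0.53642762 0.06479021] back end [0.62625576 0.05710124] z bar top 0.18350551505356197 tip z 0.19489568399599191
 tag 392 [-0.0057 -0.0499  0.2356] [0.0037 0.0315 0.35  ]
(420, 560, 3)
top dir 175.32404 tip end [0.53501382 0.06449102] back end [0.62454873 0.05716772] z bar top 0.18255407385907527 tip z 0.19475998569706363
 tag 73 [-0.0037 -0.0492  0.1907] [0.0043 0.0204 0.2917]
(420, 560, 3)
t 5.15 pos [0.5013 0.3295 0.4202] rpy [-1.7992e+02 -4.0000e-02  1.6096e+02] q [ 0.91  0.23 -0.14 -0.   -1.21 -1.24] F [ 1.  -0.8 -0.6] w 0.0078
shift [ -36.8 -263.9   19.3] turn [ -0.08  -0.05 -14.34]
```

View pics/scene2.png

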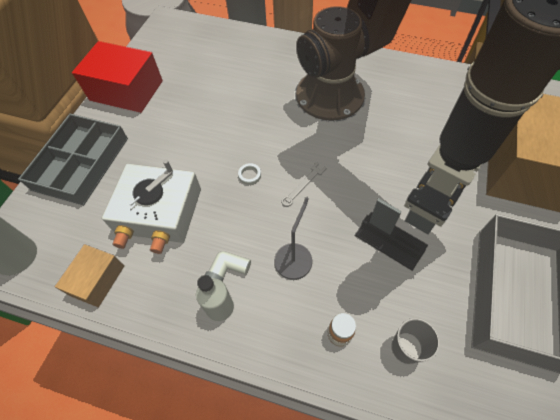

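The scene view shows the tag held at (421,213), clear of the rack, and the blank at (385,218) still in place. I'll raise the tag above the blank, then traverse.

Request:
{"op": "drive_tool", "data": {"moves": [[0, 0, -25, 0, 0, 0, 1], [0, 0, -50, 0, 0, 0, 1], [-2, -10, -55, 0, 0, 0, 1], [-6, -35, -55, 0, 0, -2, 1], [-13, -75, -55, 0, 0, -4, 1], [-20, -115, -55, 0, 0, -6, 1], [-28, -155, -55, 0, 0, -8, 1], [-35, -195, -50, 0, 0, -10, 1], [-41, -230, -40, 0, 0, -12, 1], [-45, -252, -20, 0, 0, -14, 1], [-46, -258, 0, 0, 0, -14.2, 1], [-46, -258, 0, 0, 0, -14.2, 1]]}}

```text
t: 6.65
eef_pos: [0.4598, 0.0696, 0.4192]
ee_rot: [-3.14, -0.004, 3.056]
force: [-0.7, 0.1, 0.0]
width: 0.008
```

```bash
python3 - <<'E'
from h import *
plan(.509,.0668,.230,175.2)
plan(.588,.0602,.220,175.2)
E
```

```text
t 6.65 pos [0.4598 0.0696 0.4192] rpy [-179.89   -0.21  175.09] q [ 0.58 -0.   -0.41 -0.   -1.17 -0.66] F [-0.7  0.1  0. ] w 0.008
shift [-49.4   1.5  29.7] turn [-0.11 -0.21 -0.11]
t 6.65 pos [0.4598 0.0696 0.4192] rpy [-179.89   -0.21  175.09] q [ 0.58 -0.   -0.41 -0.   -1.17 -0.66] F [-0.7  0.1  0. ] w 0.008
shift [-128.7    1.7   39.4] turn [-0.11 -0.21 -0.11]
```

Go to the pre-approach in front of the tip and check the eye against the tip.

Request:
{"op": "drive_tool", "data": {"moves": [[0, 0, 15, 0, 0, 0, 1], [-15, 1, 30, 0, 0, 0, 1], [-35, 1.5, 30, 0, 0, 0, 1], [-49, 1.5, 30, 0, 0, 0, 1], [-49, 1.5, 30, 0, 0, 0, 1], [-49, 1.5, 30, 0, 0, 0, 1]]}}

```text
t: 7.4
eef_pos: [0.5097, 0.068, 0.3913]
ee_rot: [3.142, -0.0, 3.057]
force: [-0.3, -1.5, -1.0]
width: 0.0077
```

```bash
python3 - <<'E'
from h import *
from scipy.spatial.transform import Rotation as Ro
plan(.588,.0602,.220,175.2)
s=get_state();R=Ro.from_euler("xyz",s["ee_rot"]);eye=s["eef_pos"]+R.apply([0,0,tcp_to_grasp+.040]);print("eye",eye)
f=cam("scene");print("eye px",proj(f,eye),"tip px",proj(f,[.539,.0643,.19]))
c=-f["R"].T@f["t"]
W=cloud(f).reshape(-1,3);L=(W-s["eef_pos"])@R.as_matrix()
m=(abs(L[:,0])<.015)&(abs(L[:,1])<.05)&(L[:,2]>.185)&(L[:,2]<.32);l=L[m];print("tag",len(l),np.percentile(l,2,0).round(4),np.percentile(l,98,0).round(4))
cv2.imwrite("pics/pre.png",cv2.resize(cv2.convertScaleAbs(f["img"][140:290,230:390],alpha=1.6),(640,600),interpolation=cv2.INTER_CUBIC)[...,::-1])
E
```

```text
t 7.4 pos [0.5097 0.068  0.3913] rpy [ 1.8000e+02 -1.0000e-02  1.7514e+02] q [ 0.51  0.1  -0.36 -0.   -1.11 -0.6 ] F [-0.3 -1.5 -1. ] w 0.0077
shift [-78.6  -1.1  11.9] turn [ 0.   -0.01 -0.06]
eye [0.50970792 0.06798161 0.19195747]
eye px [311.94724593 188.0067088 ] tip px [307.00452727 198.27397016]
tag 249 [-0.0066 -0.0323  0.1893] [0.0004 0.0305 0.2931]
```

View pics/pre.png

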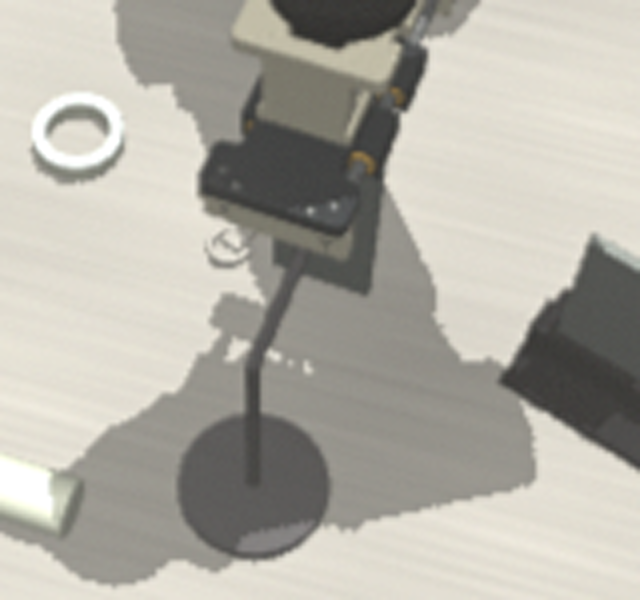

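The picture shows the gripper directly in front of the hook tip, with the tip at (303,255) in the crop. The eye is hidden behind the finger, and the tag hangs at (330,270). The numbers agree within about 1 mm, so I'll thread it slowly.

Request:
{"op": "drive_tool", "data": {"moves": [[-10, -1, 1, 0, 0, 0, 1], [-19, -1, 2, 0, 0, 0, 1], [-25, -1, 2, 0, 0, 0, 1], [-30, -1, 3, 0, 0, 0, 1], [-35, -1, 7, 0, 0, 0, 1], [-40, -1, 11, 0, 0, 0, 1], [-45, -1, 12, 0, 0, 0, 1], [-50, -1, 12, 0, 0, 0, 1], [-50, -1, 12, 0, 0, 0, 1]]}}

```text
t: 8.57
eef_pos: [0.5598, 0.0628, 0.3792]
ee_rot: [-3.142, 0.0, 3.057]
force: [0.2, -0.7, -1.4]
width: 0.0077
```

No contact. I'll continue, then lower.

Request:
{"op": "drive_tool", "data": {"moves": [[-10, 0, 0, 0, 0, 0, 1], [-20, 0, 0, 0, 0, 0, 1], [-28, 0, 0, 0, 0, 0, 1], [-28, 0, 3, 0, 0, 0, 1], [-28, 0, 6, 0, 0, 0, 1], [-28, 0, 8, 0, 0, 0, 1], [-28, 0, 9, 0, 0, 0, 1], [-28, 0, 9, 0, 0, 0, 1]]}}

```text
t: 9.57
eef_pos: [0.5873, 0.0605, 0.3702]
ee_rot: [3.142, 0.0, 3.057]
force: [-0.0, 0.5, -0.3]
width: 0.0079
```

```bash
python3 - <<'E'
from h import *
plan(.588,.0602,.210,175.2)
f=cam("scene");cv2.imwrite("pics/hung.png",cv2.resize(cv2.convertScaleAbs(f["img"][140:290,230:390],alpha=1.6),(640,600),interpolation=cv2.INTER_CUBIC)[...,::-1])
E
```

```text
t 9.57 pos [0.5873 0.0605 0.3702] rpy [1.8000e+02 1.0000e-02 1.7518e+02] q [ 0.43  0.25 -0.23  0.   -1.1  -0.52] F [-0.   0.5 -0.3] w 0.0079
shift [-0.7 -0.2  0.9] turn [ 0.    0.01 -0.02]
```

View pics/hung.png

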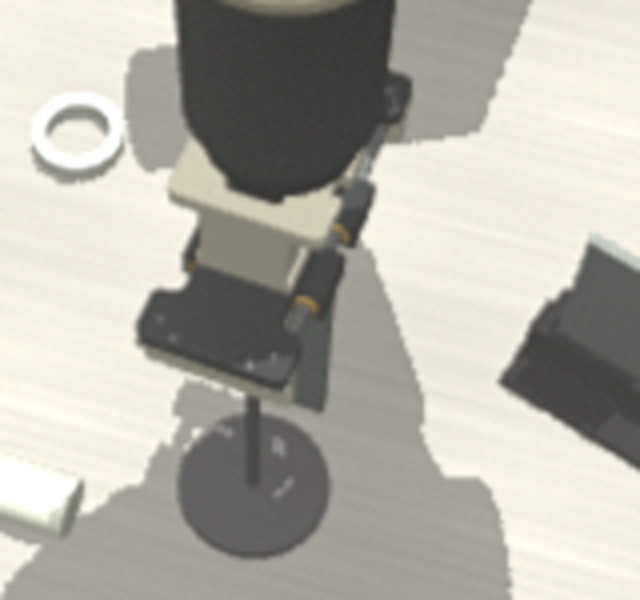

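The tag is straddling the bar, and the upright is visible at (252,440) in the crop. I'll lower a little more and open just partway.

Request:
{"op": "drive_tool", "data": {"moves": [[0, 0, 1, 0, 0, 0, 1], [0, 0, 1.5, 0, 0, 0, 1], [0, 0, 1.5, 0, 0, 0, 1], [0, 0, 1.5, 0, 0, 0, 0.75], [0, 0, 1.5, 0, 0, 0, 0.45], [0, 0, 1.5, 0, 0, 0, 0.45], [0, 0, 1.5, 0, 0, 0, 0.45], [0, 0, 1.5, 0, 0, 0, 0.45]]}}

```text
t: 10.62
eef_pos: [0.5874, 0.0605, 0.3686]
ee_rot: [-3.142, -0.0, 3.057]
force: [-0.1, -1.4, -0.8]
width: 0.024
```

Request:
{"op": "drive_tool", "data": {"moves": [[0, 0, -6, 0, 0, 0, 0.45], [0, 0, -14, 0, 0, 0, 0.45], [0, 0, -25, 0, 0, 0, 0.45], [0, 0, -40, 0, 0, 0, 0.45], [0, 0, -60, 0, 0, 0, 0.45], [0, 0, -90, 0, 0, 0, 0.6], [0, 0, -90, 0, 0, 0, 1]]}}

```text
t: 11.5
eef_pos: [0.5878, 0.0605, 0.4624]
ee_rot: [3.14, 0.005, 3.058]
force: [1.0, 0.3, -1.3]
width: 0.012
```

```bash
python3 - <<'E'
from h import *
plan(.588,-.1,.30,175.2)
for n,o in(("scene",(.0018,-.0019)),("top",(-.0015,-.0003))):
    f=cam(n);W=cloud(f);W[...,:2]-=o;V=(95,205,150,255) if n=="scene" else (375,490,145,250)
    p=W[V[2]:V[3],V[0]:V[1]].reshape(-1,3)
    a=p[(p[:,2]>.083)&(p[:,2]<.096)];c,sz,an=cv2.minAreaRect((a[:,:2]*1000).astype(np.float32));print(n,"valve",c,sz,an)
    q=p[(p[:,2]>.143)&(p[:,2]<.156)];print("pin top",len(q),cv2.minAreaRect((q[:,:2]*1000).astype(np.float32)),np.median(q[:,2]))
    h=W.reshape(-1,3);k=h[(abs(h[:,0]-.588)<.02)&(abs(h[:,1]-.06)<.05)&(h[:,2]>.205)&(h[:,2]<.23)];print("tag top",len(k),k.mean(0) if len(k) else "",np.percentile(k[:,2],90) if len(k) else "")
    if n=="scene": cv2.imwrite("pics/rel.png",cv2.resize(cv2.convertScaleAbs(f["img"][140:290,230:390],alpha=1.6),(640,600),interpolation=cv2.INTER_CUBIC)[...,::-1])
E
```

```text
t 11.5 pos [0.5878 0.0605 0.4624] rpy [179.89   0.3  175.18] q [ 0.43  0.19 -0.09  0.   -1.29 -0.52] F [ 1.   0.3 -1.3] w 0.012
shift [ -13.7 -159.9    2.9] turn [ 0.11  0.3  -0.02]
scene valve (583.5773315429688, -352.07574462890625) (181.07504272460938, 200.35635375976562) 8.590117454528809
pin top 25 ((509.4179382324219, -322.67266845703125), (11.33853816986084, 13.207229614257812), 85.858154296875) 0.14890584772067375
tag top 54 [0.59010278 0.0838882  0.21335545] 0.21647590764483388
top valve (581.9229125976562, -351.93756103515625) (180.21563720703125, 200.9971160888672) 7.862593650817871
pin top 35 ((508.0052490234375, -321.59136962890625), (12.857895851135254, 12.228437423706055), 26.94538116455078) 0.1484235277617009
tag top 0
```

View pics/rel.png

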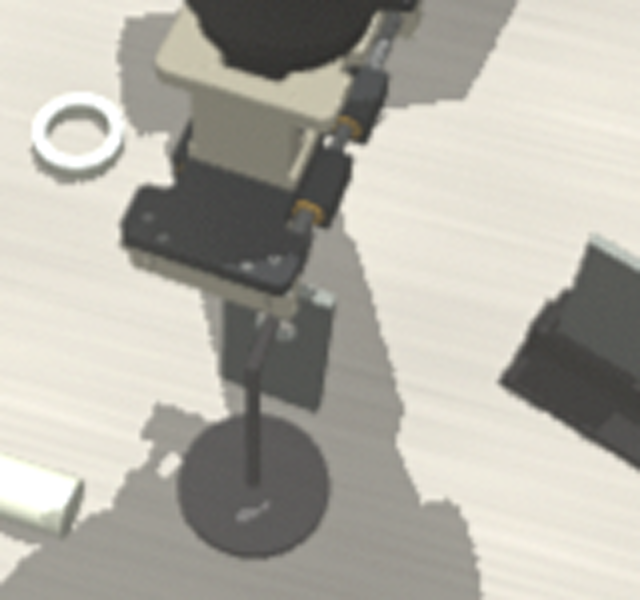

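The tag hangs alone on the bar, with the bar seen through the eye at (275,325) in the crop. Step 1 looks done. Next is the dial: axis (0.5825,-0.352), valve yaw 8.2°.

```bash
python3 -c "
from h import *
plan(.5199,-.2931,.23,158.2)"
```

```text
t 11.6 pos [0.5872 0.0605 0.4594] rpy [1.7995e+02 5.0000e-02 1.7516e+02] q [ 0.43  0.19 -0.1  -0.   -1.28 -0.52] F [-0.1 -0.3  0.5] w 0.0052
shift [  37.3 -358.    69.7] turn [ 0.05  0.04 16.96]
```

Request:
{"op": "drive_tool", "data": {"moves": [[3, -25, 0, 0, 0, 0, 1], [7, -65, 0, 0, 0, 2, 1], [12, -110, 0, 0, 0, 4, 1], [17, -155, 5, 0, 0, 7, 1], [22, -200, 15, 0, 0, 10, 1], [27, -245, 30, 0, 0, 12, 1], [31, -290, 45, 0, 0, 14, 1], [35, -330, 60, 0, 0, 16, 1], [37, -352, 68, 0, 0, 17, 1], [37, -358, 70, 0, 0, 17, 1], [37, -358, 70, 0, 0, 17, 1]]}}

```text
t: 12.98
eef_pos: [0.52, -0.2935, 0.3884]
ee_rot: [-3.141, -0.001, 2.76]
force: [-0.9, 0.8, 0.5]
width: 0.0006
```

```bash
python3 - <<'E'
from h import *
plan(.5199,-.2931,.137,158.2)
f=cam("scene");cv2.imwrite("pics/dial0.png",cv2.resize(cv2.convertScaleAbs(f["img"][100:280,80:320],alpha=1.5),(800,600),interpolation=cv2.INTER_CUBIC)[...,::-1])
E
```

```text
t 12.97 pos [ 0.52   -0.2935  0.3884] rpy [-1.7999e+02 -4.0000e-02  1.5814e+02] q [-0.19  0.24 -0.19 -0.   -1.14 -0.19] F [-0.9  0.8  0.5] w 0.0006
shift [ 0.2  0.4 92.1] turn [-0.01 -0.04 -0.06]
```

View pics/dial0.png

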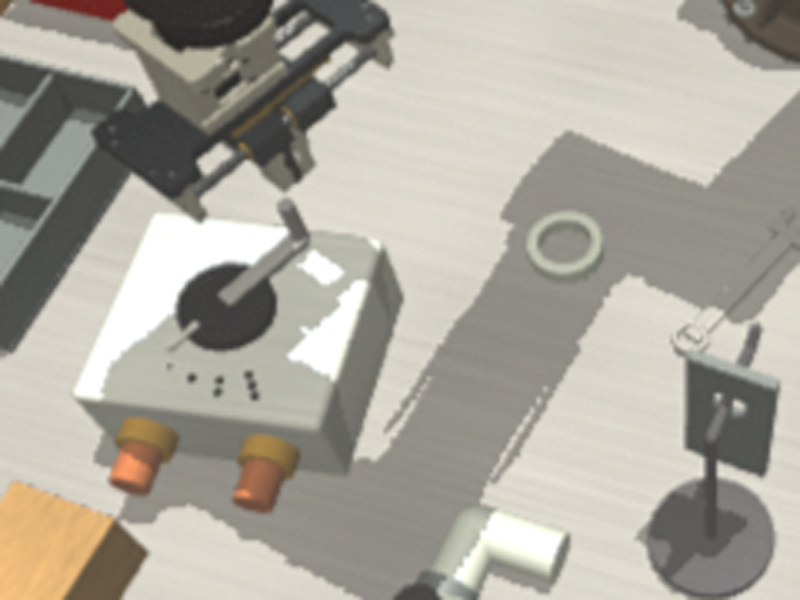

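The tag hangs clear on the hook at (730,410). The pointer is at the rest dot, and the closed fingers are beside the pin at (290,220). Now I'll descend.

Request:
{"op": "drive_tool", "data": {"moves": [[0, 0, 30, 0, 0, 0, 1], [0, 0, 60, 0, 0, 0, 1], [0, 0, 80, 0, 0, 0, 1], [0, 0, 91, 0, 0, 0, 1], [0, 0, 91, 0, 0, 0, 1], [0, 0, 91, 0, 0, 0, 1]]}}

```text
t: 13.78
eef_pos: [0.5209, -0.293, 0.2988]
ee_rot: [3.142, 0.002, 2.761]
force: [0.3, -0.4, -0.4]
width: 0.0003
```

```bash
python3 - <<'E'
from h import *
from scipy.spatial.transform import Rotation as Ro
plan(.5199,-.2931,.137,158.2)
s=get_state();R=Ro.from_euler("xyz",s["ee_rot"]);A=R.inv().apply(np.array([.5825,-.352,s["eef_pos"][2]])-s["eef_pos"])*1000;print(A)
for th in range(5,100,5):
    Q=Ro.from_rotvec([0,0,-np.radians(th)]);print(th,(A-Q.apply(A)).round(1))
E
```

```text
t 13.78 pos [ 0.5209 -0.293   0.2988] rpy [1.8000e+02 9.0000e-02 1.5821e+02] q [-0.19  0.32 -0.3   0.   -0.94 -0.19] F [ 0.3 -0.4 -0.4] w 0.0003
shift [ 0.8 -0.5  2.4] turn [0.   0.09 0.01]
[-79.14697065 -31.90966532   0.12762181]
5 [ 2.5 -7.  -0. ]
10 [  4.3 -14.2   0. ]
15 [  5.6 -21.6   0. ]
20 [  6.1 -29.    0. ]
25 [  6.1 -36.4   0. ]
30 [  5.4 -43.8   0. ]
35 [  4.  -51.2   0. ]
40 [  2.  -58.3   0. ]
45 [ -0.6 -65.3   0. ]
50 [ -3.8 -72.    0. ]
55 [ -7.6 -78.4   0. ]
60 [-11.9 -84.5   0. ]
65 [-16.8 -90.2   0. ]
70 [-22.1 -95.4   0. ]
75 [ -27.8 -100.1    0. ]
80 [ -34.  -104.3    0. ]
85 [ -40.5 -108.     0. ]
90 [ -47.2 -111.1    0. ]
95 [ -54.3 -113.5    0. ]
```

Request:
{"op": "drive_tool", "data": {"moves": [[2.5, -7, 0, 0, 0, -5, 1], [4.3, -14.2, 0, 0, 0, -10, 1], [5.6, -21.6, 0, 0, 0, -15, 1], [6.1, -29, 0, 0, 0, -20, 1], [6.1, -36.4, 0, 0, 0, -25, 1], [5.4, -43.8, 0, 0, 0, -30, 1], [4, -51.2, 0, 0, 0, -35, 1], [2, -58.3, 0, 0, 0, -40, 1], [-0.6, -65.3, 0, 0, 0, -45, 1], [-3.8, -72, 0, 0, 0, -50, 1], [-7.6, -78.4, 0, 0, 0, -55, 1], [-11.9, -84.5, 0, 0, 0, -60, 1]]}}

```text
t: 15.28
eef_pos: [0.4993, -0.3754, 0.2986]
ee_rot: [3.14, 0.0, -2.473]
force: [-3.0, 7.2, 4.5]
width: 0.0004
```

```bash
cat > d.py <<'E'
from h import *
from scipy.spatial.transform import Rotation as Ro
import sys
s=get_state();R=Ro.from_euler("xyz",s["ee_rot"]);A=R.inv().apply(np.array([.5825,-.352,s["eef_pos"][2]])-s["eef_pos"])*1000
print("t",s["t"],"A",A.round(1),"yaw",np.degrees(s["ee_rot"][2]),"F tool",R.inv().apply(s["force"]).round(1))
for th in (2,4,6,8,10,12,14,16): print(th,(A-Ro.from_rotvec([0,0,-np.radians(th)]).apply(A)).round(1))
for n,o in(("scene",(.0018,-.0019)),("top",(-.0015,-.0003))):
    f=cam(n);W=cloud(f);W[...,:2]-=o;p=W.reshape(-1,3);r=np.hypot(p[:,0]-.5825,p[:,1]+.352);a=np.arctan2(p[:,1]+.352,p[:,0]-.5825)
    # pointer: bright, opposite the pin, on disc
    g=f["img"].reshape(-1,3).min(1);m=(r<.05)&(r>.012)&(p[:,2]>.1)&(p[:,2]<.118)&(g>60)
    am=(r<.06)&(r>.012)&(p[:,2]>.104)&(p[:,2]<.118)
    pin=(abs(r-.08)<.012)&(p[:,2]>.138)&(p[:,2]<.153)
    for nm,k in(("bright",m),("pin",pin)):
        if k.sum(): print(n,nm,k.sum(),(np.degrees(np.median(np.unwrap(a[k]%(2*np.pi))))).round(1),p[k].mean(0).round(4))
    if len(sys.argv)>1 and n==sys.argv[1]:
        if n=="scene": c=f["img"][100:280,80:320]
        else: c=f["img"][130:265,370:550]
        cv2.imwrite(sys.argv[2],cv2.resize(cv2.convertScaleAbs(c,alpha=1.5 if n=="scene" else 2),(800,600),interpolation=cv2.INTER_CUBIC)[...,::-1])
E
python3 d.py scene pics/d1.png
```

```text
t 15.275 A [-79.8 -33.2  -0. ] yaw -141.67121106438466 F tool [-2.1  7.5 -4.5]
2 [ 1.1 -2.8  0. ]
4 [ 2.1 -5.6  0. ]
6 [ 3.  -8.5 -0. ]
8 [  3.8 -11.4  -0. ]
10 [  4.6 -14.4   0. ]
12 [  5.2 -17.3  -0. ]
14 [  5.7 -20.3  -0. ]
16 [  6.1 -23.3   0. ]
scene bright 125 211.7 [ 0.5697 -0.361   0.1095]
```

View pics/d1.png

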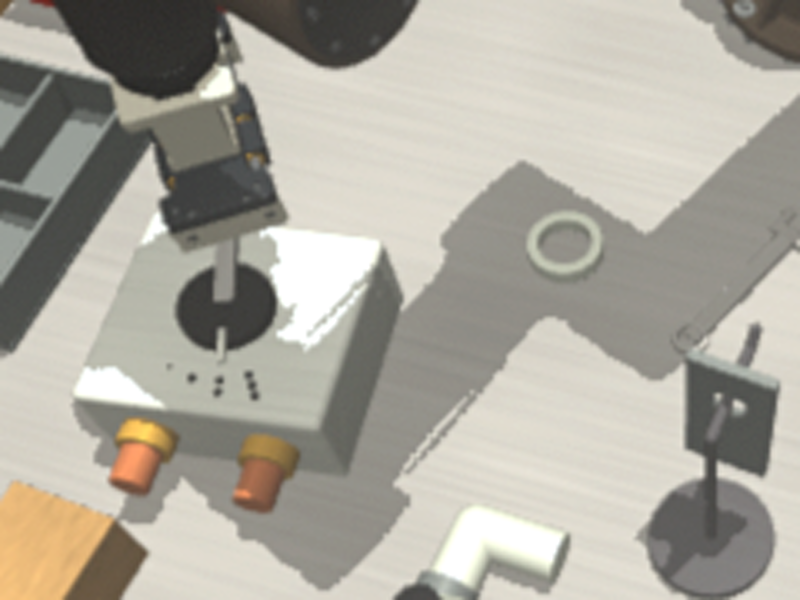

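The pointer is just past the two-stud mark at (218,385), with about 7.5 N on the push and the tag still hanging. I'll move 8° more and measure the pointer.

Request:
{"op": "drive_tool", "data": {"moves": [[1.1, -2.8, 0, 0, 0, -2, 1], [2.1, -5.6, 0, 0, 0, -4, 1], [3, -8.5, 0, 0, 0, -6, 1], [3.8, -11.4, 0, 0, 0, -8, 1], [3.8, -11.4, 0, 0, 0, -8, 1], [3.8, -11.4, 0, 0, 0, -8, 1]]}}

```text
t: 16.12
eef_pos: [0.5036, -0.3869, 0.2983]
ee_rot: [3.141, 0.0, -2.337]
force: [-4.0, 3.1, 2.7]
width: 0.0003
```

```bash
cat >> d.py <<'E'
for n,o in(("scene",(.0018,-.0019)),("top",(-.0015,-.0003))):
    f=cam(n);W=cloud(f);W[...,:2]-=o;p=W.reshape(-1,3);dx=p[:,0]-.5825;dy=p[:,1]+.352;r=np.hypot(dx,dy);a=np.degrees(np.arctan2(dy,dx))
    g=f["img"].reshape(-1,3).min(1)
    k=(r<.037)&(r>.018)&(p[:,2]>.1)&(p[:,2]<.12)&(abs(a-20)<60)
    th=(g[k].max()+np.median(g[k]))/2; k&=g>th
    print(n,"pointer",k.sum(),"pin angle",(np.median(a[k])+180).round(1),"dial rad",np.radians(np.median(a[k])+180-158.2).round(3))
    k=(r<.065)&(r>.04)&(p[:,2]>.1)&(p[:,2]<.118)&(abs(abs(a-20)-180)<60)
    if k.sum(): print("   arm",k.sum(),"dial rad",np.radians(np.median(a[k]%360)-158.2).round(3))
E
python3 d.py top pics/d2.png
```

```text
t 16.125 A [-79.9 -32.6  -0. ] yaw -133.90621487692215 F tool [ 0.5  5.  -2.7]
2 [ 1.1 -2.8  0. ]
4 [ 2.1 -5.7  0. ]
6 [ 3.  -8.5 -0. ]
8 [  3.8 -11.4  -0. ]
10 [  4.5 -14.4   0. ]
12 [  5.  -17.3  -0. ]
14 [  5.5 -20.3  -0. ]
16 [  5.9 -23.3   0. ]
scene bright 129 220.0 [ 0.5696 -0.3622  0.1088]
scene pointer 9 pin angle 212.3 dial rad 0.944
   arm 37 dial rad 0.947Traceback (most recent call last):
  File "d.py", line 23, in <module>
    th=(g[k].max()+np.median(g[k]))/2; k&=g>th
        ~~~~~~~~^^
    return umr_maximum(a, axis, None, out, keepdims, initial, where)
ValueError: zero-size array to reduction operation maximum which has no identity
```

View pics/d2.png

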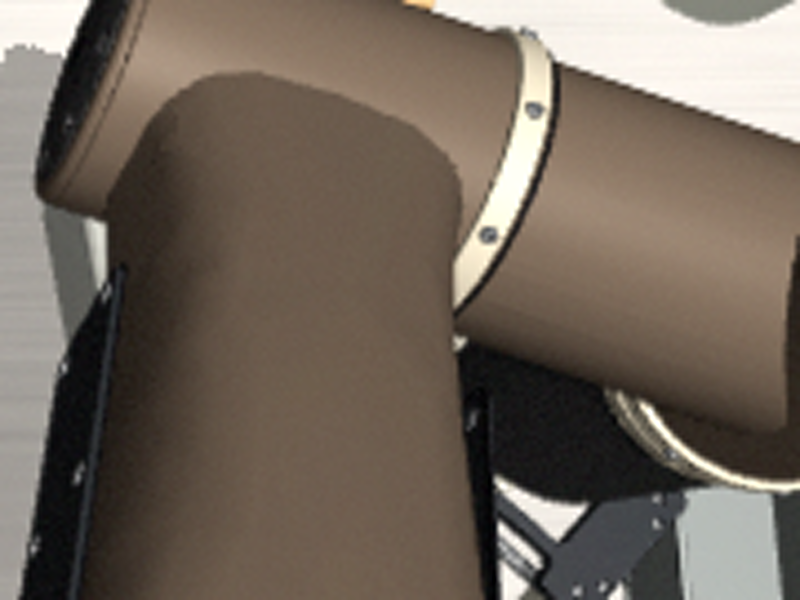

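The top view is fully blocked by the arm, so only the scene camera is useful here. The dial reads about 0.95–1.0 rad. I'll move on another 6°.

Request:
{"op": "drive_tool", "data": {"moves": [[1.1, -2.8, 0, 0, 0, -2, 1], [2.1, -5.7, 0, 0, 0, -4, 1], [3, -8.5, 0, 0, 0, -6, 1], [3, -8.5, 0, 0, 0, -6, 1], [3, -8.5, 0, 0, 0, -6, 1]]}}

```text
t: 16.95
eef_pos: [0.5075, -0.3949, 0.2982]
ee_rot: [3.14, -0.0, -2.232]
force: [-3.8, 4.8, 2.6]
width: 0.0005
```

```bash
sed -i 's/,("top",(-.0015,-.0003)))/,)/' d.py; python3 d.py scene pics/d3.png
```

```text
t 16.95 A [-79.9 -32.9  -0. ] yaw -127.90539077391696 F tool [-1.5  6.  -2.6]
2 [ 1.1 -2.8  0. ]
4 [ 2.1 -5.7  0. ]
6 [ 3.  -8.5 -0. ]
8 [  3.8 -11.4  -0. ]
10 [  4.5 -14.4   0. ]
12 [  5.1 -17.3  -0. ]
14 [  5.6 -20.3  -0. ]
16 [  6.  -23.3   0. ]
scene bright 129 224.6 [ 0.5706 -0.3632  0.1093]
scene pointer 8 pin angle 217.9 dial rad 1.042
   arm 37 dial rad 1.063
```

View pics/d3.png

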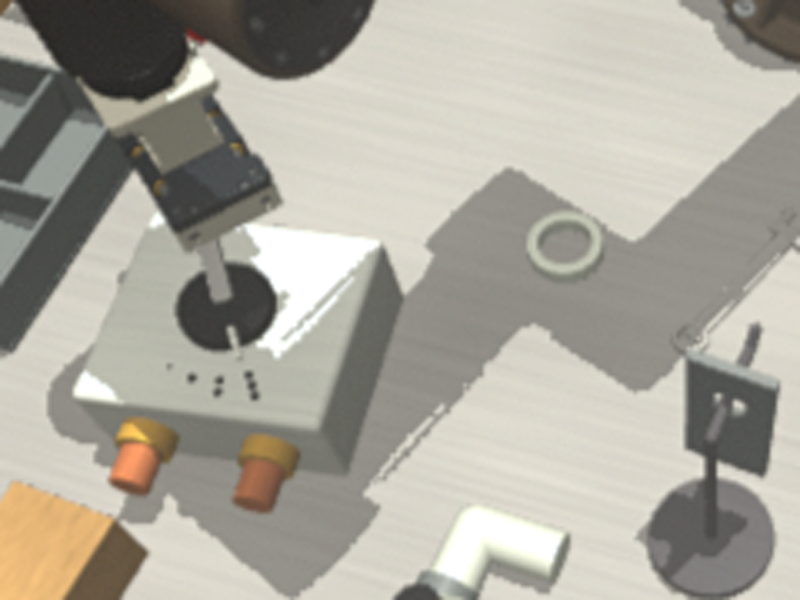

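The pointer aims at the three studs (250,385) with about 6 N on the push, and the tag hangs still. I'll hold for over 0.5 s, recheck, then hand in.

Request:
{"op": "drive_tool", "data": {"moves": [[0, 0, 0, 0, 0, 0, 1], [0, 0, 0, 0, 0, 0, 1], [0, 0, 0, 0, 0, 0, 1], [0, 0, 0, 0, 0, 0, 1], [0, 0, 0, 0, 0, 0, 1], [0, 0, 0, 0, 0, 0, 1], [0, 0, 0, 0, 0, 0, 1], [0, 0, 0, 0, 0, 0, 1]]}}

```text
t: 18.05
eef_pos: [0.5074, -0.3948, 0.2982]
ee_rot: [3.14, 0.0, -2.232]
force: [-4.8, 4.9, 3.2]
width: 0.0008
```

```bash
python3 d.py | grep -v "^[0-9]" && python3 -c "
from station import job_done
print(job_done())"
```

```text
t 18.05 A [-79.9 -32.9  -0. ] yaw -127.90843153123491 F tool [-0.9  6.8 -3.2]
scene bright 128 224.8 [ 0.5705 -0.3635  0.1093]
scene pointer 9 pin angle 218.3 dial rad 1.049
   arm 37 dial rad 1.065
the job is handed in; nothing more can be done
None
```

The job is handed in, at about 18 s on the robot's clock; no verdict was reported.

**Tag:** I lifted the service tag with the eye out of its rack, threaded it over the hook tip and let go. Every later scene picture shows it hanging still on the bar.

**Plain plate:** I never touched it. Pictures up to the tag's release show it in its pocket, but I did not measure its position at the end.

**Dial:** The closed fingers pushed the pin round from rest past the first two clicks. They are holding it there with about 6.8 N. The last camera readings were 1.05 rad from the pointer and 1.065 rad from the arm, and the pointer aims at the three studs. The gripper position gave about 1.10 rad. All three are inside 0.96–1.20.

**Checks that failed or disagreed:**
- The top camera was blocked by the arm at the end, so the last dial reading comes from the scene camera alone.
- The two cameras disagreed by about 4 mm. I corrected both against the gripper's known size.
- The force reading also showed about 3 N upward on the tool during the push, which I did not explain.

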